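# Find the heavy side of a drum and hold it down

### The arm

A 6-joint arm with a two-finger parallel gripper is mounted at the origin on the work surface. World frame = base frame: x ahead of the robot, y to its left, z up, the work surface at z = 0. Lengths are in mm, angles in rad, forces in N, time in s.
With the tool pointing down it reaches from about 275 to 750 mm from the base axis. Payload 10.2 kg.
Tool frame: the origin (TCP) lies at the very end of the fingers, on their centre line; the grasp point (between the pads) lies 19 mm behind it (ctrl.hold_point_z is the distance from the TCP to the grasp point, in mm); z points along the fingers, y is the direction in which the jaws open and shut (so a half turn about z gives the same grasp; the last joint's range is limited). The gripper opens to 85 mm and grips with 20 to 120 N. Pads are 22 mm wide; open, the fingers measure 114 mm over their backs; the gripper's body (76 mm by 85 mm) begins 54 mm behind the grasp point. The pads swing forward as they close: fully open they stand 13 mm farther back than shut.
Start: joints at [1.094, 0.313, 1.498, -0, 1.331, -0.223], TCP at [131.832, 508.185, 231.294] pointing down, gripper open.
Joint ranges: [-2.94, 2.94], [-0.97, 2.17], [0.19, 2.56], [-1.23, 4.37], [0.02, 3.11], [-2.88, 2.88]. Speed limits (rad/s): [2.39, 2.39, 3.01, 3.14, 3.14, 3.14].

### API

Orientations are given as a unit quaternion [w, x, y, z].
In Python, from rig import readout, cams, workorder, spotter, ctrl gives the robot as it stands.
- The arm moves only by the tool step_arm, never from a script. Its argument "plan" is text: rows parted by semicolons, each of 5 numbers parted by spaces: the shift along the tool's x, y, z in cm, then the turn about the tool's z in degrees, then the opening in per cent of the stroke, from 0 (shut) to 100 (fully open). In form: x y z twist gripper; .... A call has 1 to 10 rows; each row is the pose to reach, as a shift and turn from the pose commanded when the call began, along the tool's axes at that moment; what a row does not reach only later rows make up. A row lasts 1/10 s, in which the tool goes at most 50 mm and 8.59 degrees, less where a joint would pass 70% of its speed; a pose out of reach is approached as far as the arm can. A call with a gripper value outside its range is refused whole. The fingers move at their own pace and stop on an object; "grip_force" is the grip in N (left out, the last holds). Time passes only in rows, so rows that repeat a pose let the fingers close. It gives the time, the measured TCP pose, the force and the opening at its end, in the units of the state.
- readout.sense(): the state, without advancing time (a new reading comes with each control period).
- cams.capture(name): name is "scene" or "side" or "wrist"; returns (picture, depth): 384x512x3 uint8, red, green, blue; 384x512 float32, mm along the optical axis (not along the pixel's ray), 0 where there is no reading.
- cams.camera_info(name): a dict with "vfov" (degrees; the focal length in pixels is half the picture's height over the tangent of half this angle, whatever the lens; pixels are square), "cx", "cy" (the principal point, pixels), "k1" (the pictures are not rectified: a ray, as slopes to the right and down, at radius r is drawn at 1 + k1 r^2 times it, then the intrinsics apply), "rvec" (rotation vector, rad) and "tvec" (3), from world to camera coordinates, as OpenCV has them. Camera axes: x right, y down, z forward; pixel columns grow to the right and rows downward; lengths in mm; the calibration is good to about 2 mm. A picture is of the moment at which its call begins: read the wrist's pose just before it. camera_info takes no time and is no camera call; for the wrist camera it gives the pose at the moment of the call.
- workorder.finish_job(): hands the job in, once; it reports no verdict.
Trained networks look in the newest picture that a camera, given by its name, has taken for a name from the list of things; names that differ only in an ending like _2 or _b are one class to them, and where a whole thing is asked for, a point or a joint stands for the part that bears it (a point fixed in the world has none). Each returns a list of dicts, best first, with "conf" (0 to 1); they miss things now and then, are a little off and sometimes report something else, mostly with a low value. They report only what shows in the picture. A call takes as long as a camera call.
- spotter.regions_of(camera, target): "pixels" (384x512 bool, what is visible of it) and "extent" ([centre column, centre row, width, height] in pixels, round what is visible of it).
The state is a dict: "time_s": time; "joints": joint angles; "dq": joint speeds; "tau": joint torques, N m; "eef_pos": TCP position; "ee_rot": TCP orientation; "force": force on the tool from outside, world axes, zero at the start; "wrist_torque": the same for the moment, N m; "grip_width": opening from 0.0 (shut) to 1.0 (fully open).
Only numpy, scipy, OpenCV 4.12 (cv2) and the standard library are available. Lean on these libraries where they do the work, as an engineer would, in place of code of your own. Each camera call takes 0.05 s, during which the arm holds its last target. There are 200 camera calls.

### The job

The grey drum on the balancing stand has a weight hidden inside it, somewhere off centre. Turn the drum by its pegs, feel which side is heavy, and bring that heavy side to the very bottom; finish still gripping one of the pegs firmly, with the drum at rest, and keep holding it there so that the opposite side can be marked. Leave everything else on the bench where it is.

Things in the scene. Friction and masses are not known exactly. Their poses are not given: they have to be found in the camera images.
- stand: Balancing stand fixed to the bench: white base plate 170 x 190 mm, 18 mm thick; aluminium upright (70 mm wide, 183 mm high) on the robot's side carrying a level spindle. Origin on the bench below the spindle, in line with the drum's robot-side face; x along the spindle, roughly away from the robot (within 25 degrees), y level, z up. Spindle axis 150 mm above the bench.
- rotor: Grey drum on the spindle, 156 mm diameter, 45 mm thick (its x 0 to 45 mm), with 4 like pegs 90 degrees apart. Origin on the axis in its robot-side face; x as the stand's x; own +z points through peg1, -y peg2, -z peg3, +y peg4. Turns about x only, either way, without end. Even bearing drag, about 0.27 N m, so it stays where it is left. A black dot between peg1 and peg4 is only an index.
- hub (a point): Point on the axis in the drum's far face. A weight of 0.42 to 0.58 kg is hidden 45 mm off axis (0.19 to 0.25 N m at most): its side differs each time, is unrelated to pegs and dot, cannot be seen and never starts at the bottom. Turning slowly takes 0.3 to 9 N tangentially at a peg: less as the heavy side goes down, more as it goes up. Comparing both directions cancels the drag.
- peg1 (a point): Centre of the first peg, 58 mm off the axis, 66 mm in x from the drum's origin. Each peg is a free-turning steel sleeve, 14 mm diameter, 36 mm long (x 48 to 84 mm), so a gripped peg can be led round the axis. 82 mm between neighbours. Take pegs near the top from above, jaws closing across the spindle; beyond 52 degrees from the top the rim and other pegs get near the hand.
- dispenser: Orange tape dispenser, 200 x 60 x 108 mm, loose bystander; origin under its centre.
- paper_roll: White paper roll standing on end, 110 mm diameter, 100 mm high, loose bystander; origin under its centre.
- tube_rack: Blue rack with capped tubes, 80 x 170 x 97 mm, loose bystander; origin under its centre.
- reagent: White bottle, 70 mm diameter, 150 mm high, loose bystander; origin under its centre.
- putty_pot: Small white pot, 48 mm diameter, 28 mm high, beside the stand, loose bystander; origin under its centre.
- marker: Marker pen lying down, 115 x 17 x 17 mm, beside the stand, loose bystander; origin under its centre.
- weights: Wooden block with three brass weights, 90 x 45 x 45 mm, beyond the stand, loose bystander; origin under its centre.

How it is judged (in metres and radians):
On the way:
1. the drum has been turned by hand from where it stood (distance of peg1 from where it was at the start of the episode above 0.02 m and contact force between the fingers and rotor above 0.3 N), for 0.05 s.
At the end, for the whole second after the job is handed in: The hidden weight is straight below the spindle to within 0.3 rad (17 degrees), the drum is at rest, and the fingers grip it with more than 5 N through the last second (y of slug_c0 in the frame of stand between -0.0133 and 0.0133 m and z of slug_c0 in the frame of stand below 0.15 m and contact force between the fingers and rotor above 5 N and angular speed of rotor below 0.05 rad/s); the arm keeps its last pose, push and grip.
It fails at once if something else on the bench is moved more than 25 mm or knocked over (distance of any of dispenser, paper_roll, tube_rack, reagent, putty_pot, marker, weights from where it was at the start of the episode above 0.025 m or angle between any of dispenser, paper_roll, tube_rack, reagent, putty_pot, marker, weights's own z axis and vertical above 0.3 rad).
It also fails if it takes over 58 s, if anything falls off the work surface, if the arm or the gripper's body presses on something with over 40 N, if the wrist force passes 120 N, or if a joint passes its speed limit or range.

## Working session

There is one attempt and no reset: what is moved stays moved. The work goes in short steps, Python scripts to look and compute and a tool call to move; the robot and the scene stay as the last step left them, time stands still between calls to the robot, and variables do not carry over. Pictures are saved under pics/ and viewed, about 8 in all and at most 12, crops included, and the job is handed in when it is done.

Besides the shell and the picture viewer there is one more tool, called after "Call:" by a JSON object that holds its "name" and its "arguments", one argument or row to a line. step_arm: Moves the arm, as the interface text tells. Its arguments: {"type":"object","properties":{"plan":{"type":"string"},"grip_force":{"type":"number"}},"required":["plan"]}

```bash
mkdir -p pics; cat > h.py <<'E'
import numpy as np,cv2
from rig import readout,cams,workorder,spotter,ctrl
def K(n):
    i=cams.camera_info(n); f=192/np.tan(np.radians(i['vfov'])/2)
    R=cv2.Rodrigues(np.array(i['rvec'],float))[0]; return i,f,R,np.array(i['tvec'],float).ravel()
def cloud(n,dep,mask):
    i,f,R,t=K(n); v,u=np.nonzero(mask&(dep>0)); d=dep[v,u]
    x=(u-i['cx'])/f; y=(v-i['cy'])/f
    a,b=x.copy(),y.copy()
    for _ in range(8):
        s=1+i['k1']*(a*a+b*b); a,b=x/s,y/s
    return (np.c_[a*d,b*d,d]-t)@R, np.c_[u,v]
def save(n,img): cv2.imwrite('pics/'+n,img[:,:,::-1])
E
python3 - <<'E'
from h import *
print(readout.sense())
a,da=cams.capture('scene'); b,db=cams.capture('side')
save('a.png',np.hstack([a,b])[:, :])
save('a.png',cv2.resize(np.vstack([a,b]),(800,1200))[:600]); save('b.png',cv2.resize(b,(800,600)))
for c,d in (('scene',da),('side',db)):
    for t in ('stand','rotor','peg1','hub'):
        for r in spotter.regions_of(c,t)[:4]:
            p,_=cloud(c,d,r['pixels']); print(c,t,round(r['conf'],2),np.round(r['extent']),np.round(np.median(p,0)) if len(p) else 0)
E
```

```text
{'time_s': 0.0, 'joints': array([ 1.09358479e+00,  3.13452226e-01,  1.49844039e+00, -2.62820728e-05,
        1.33098228e+00, -2.23382271e-01]), 'dq': array([-0.00072996,  0.0010468 , -0.00081257, -0.00043107, -0.00171958,
       -0.00025561]), 'tau': array([ 3.67864459e-04, -4.12269223e+01, -2.59751612e+01, -1.49743082e-04,
        4.07927277e-03, -1.37840561e-05]), 'eef_pos': array([131.7230248 , 507.94306334, 230.73268597]), 'ee_rot': array([-2.08030670e-04,  1.26571067e-01,  9.91957335e-01, -6.06568321e-04]), 'force': array([ 0.44237636,  1.00850684, -0.27621067]), 'wrist_torque': array([ 0.01909529, -0.00169357,  0.0019682 ]), 'grip_width': 0.9968076271042895}
scene stand 0.77 [260. 184.  74.  91.] [505.   4.  97.]
scene stand 0.49 [226. 215.  32.  25.] [618. -32.  20.]
scene rotor 0.57 [260. 169.  59.  57.] [504.  -1. 181.]
scene peg1 0.63 [262. 170.  52.  57.] [504.  -1. 184.]
scene hub 0.6 [260. 171.  60.  57.] [504.  -1. 182.]
side stand 0.91 [241. 209.  64.  81.] [466. -55.  97.]
side rotor 0.62 [245. 195.  42.  44.] [481. -50. 186.]
side peg1 0.63 [246. 196.  42.  46.] [480. -50. 184.]
side hub 0.91 [245. 196.  43.  48.] [482. -47. 181.]
```

```bash
python3 - <<'E'
from h import *
a,da=cams.capture('scene'); b,db=cams.capture('side')
ca=cv2.resize(a[100:270,170:350],(630,595),interpolation=cv2.INTER_CUBIC);save('c.png',ca)
for n in('scene','side'):
    i,f,R,t=K(n); print(n,-R.T@t,f,i['k1'])
for c,d in (('scene',da),('side',db)):
    r=spotter.regions_of(c,'rotor')[0]['pixels']
    p,uv=cloud(c,d,r|True)
    # rotor-ish points: above 60, within region
    m=(p[:,2]>95)&(abs(p[:,0]-500)<130)&(abs(p[:,1])<130); q=p[m]
    np.save(c+'.npy',np.c_[q,uv[m]])
    print(c,len(q),np.percentile(q,[1,50,99],axis=0).round())
E
```

```text
scene [967.67851352 382.24653788 936.98763239] 352.7440281742187 0.015537783467750348
side [  292.71002948 -1067.52605909  1078.84052095] 413.4928213079127 0.0024496202110623508
scene 2164 [[408. -78.  97.]
 [502.  -2. 182.]
 [554.  63. 228.]]
side 1524 [[391. -92.  99.]
 [466. -52. 177.]
 [545.  46. 230.]]
```

View pics/a.png

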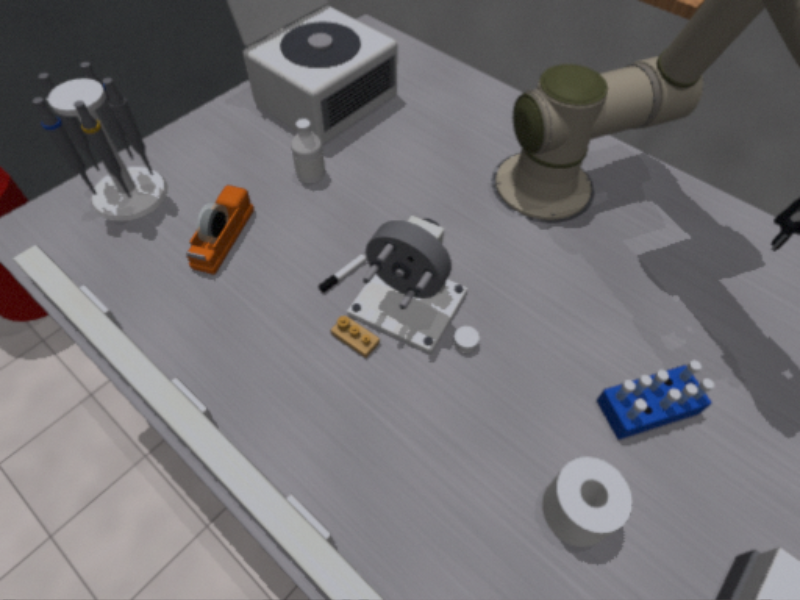

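View pics/c.png

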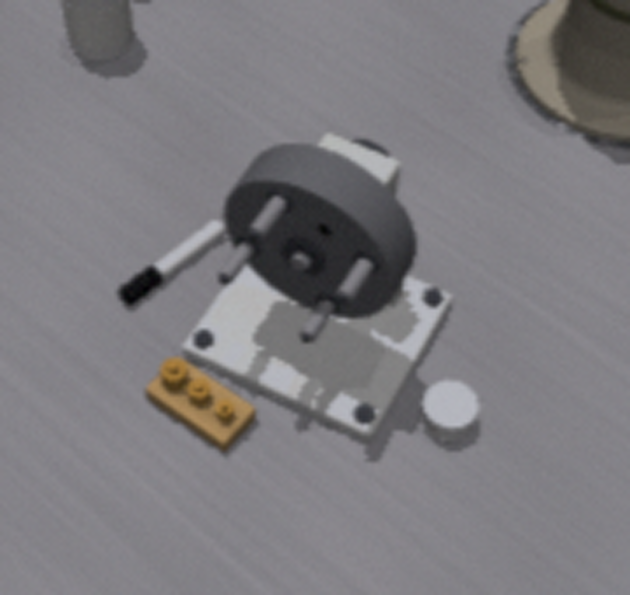

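View pics/b.png

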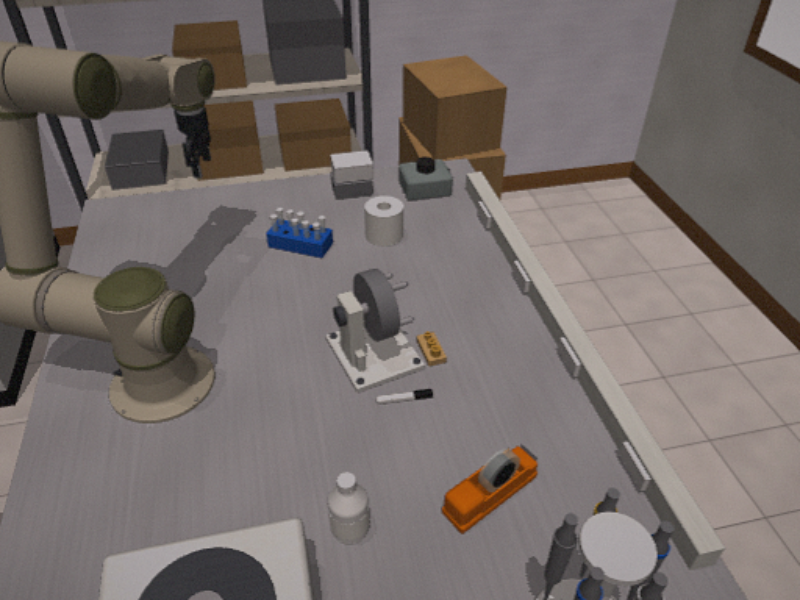

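```bash
cat > fit.py <<'E'
from h import *
from scipy.optimize import least_squares
def cyl(p,r,x0,x1):
    d=np.c_[np.hypot(p[:,1],p[:,2])-r, abs(p[:,0]-(x0+x1)/2)-(x1-x0)/2]
    return np.minimum(d.max(1),0)+np.linalg.norm(np.maximum(d,0),axis=1)
def loc(q,x,y,psi):
    c,s=np.cos(psi),np.sin(psi); d=q-[x,y,150]
    return np.c_[c*d[:,0]+s*d[:,1],-s*d[:,0]+c*d[:,1],d[:,2]]
def sdf(v,q):
    x,y,psi,th=v; l=loc(q,x,y,psi); D=[cyl(l,78,0,45),cyl(l,10,40,55)]
    # theta: angle of peg1 from top toward +y
    for k in range(4):
        a=th-k*np.pi/2; D.append(cyl(l-[0,58*np.sin(a),58*np.cos(a)],7,45,84))
    return np.min(D,axis=0)
def fit(q,v0):
    best=None
    for th in v0[3]:
        v=np.array([*v0[:3],th])
        for _ in range(3):
            l=loc(q,*v[:3]); m=(l[:,0]>3)&(l[:,0]<92)&(np.hypot(l[:,1],l[:,2])<92)
            r=least_squares(sdf,v,args=(q[m],),loss='soft_l1',f_scale=2,x_scale=[10,10,.1,.1]); v=r.x
        if best is None or r.cost/m.sum()<best[0]: best=(r.cost/m.sum(),v,m.sum())
    return best
E
python3 - <<'E'
from fit import *
S=np.load('scene.npy')[:,:3]; T=np.load('side.npy')[:,:3]
for q in(S,T,np.vstack([S,T])):
    print(*fit(q,[480,-10,-.2,np.radians([-70,-50,-30,-10])]))
    
E
```

```text
12.834973050829399 [505.31899754 -10.89413319  -0.52815019  -1.27456857] 988
1.7088896151629986 [ 4.59191079e+02 -1.78083048e+01  2.20974042e-01 -1.97916462e+00] 650
1.172402397070631 [ 4.64607547e+02 -1.88577586e+01  2.33922329e-01 -4.02247556e-01] 2534
```

```bash
python3 - <<'E'
from fit import *
S=np.load('scene.npy')[:,:3]; T=np.load('side.npy')[:,:3]
t=np.radians([-80,-60,-40,-20,0])
for q in(S,T,np.vstack([S,T])): c,v,n=fit(q,[462,-18,.23,t]);print(c,v,n)
a,_=cams.capture('scene')
i,f,R,tt=K('scene')
Kc=np.array([[f,0,i['cx']],[0,f,i['cy']],[0,0,1]])
x,y,psi,th=v; big=cv2.resize(a[110:240,190:340],None,fx=5,fy=5,interpolation=2)
c,s=np.cos(psi),np.sin(psi)
def dr(P,col):
    P=np.array(P,float); W=np.c_[x+c*P[:,0]-s*P[:,1],y+s*P[:,0]+c*P[:,1],150+P[:,2]]
    C=W@R.T+tt; ab=C[:,:2]/C[:,2:]; ab=ab*(1+i['k1']*(ab**2).sum(1))[:,None]
    u=(ab*f+[i['cx'],i['cy']]-[190,110])*5+2; cv2.polylines(big,[u.astype(int)],False,col,1)
for k,col in enumerate([(255,0,0),(0,255,0),(0,0,255),(255,255,0)]):
    A=th-k*np.pi/2; dr([[45,58*np.sin(A),58*np.cos(A)],[84,58*np.sin(A),58*np.cos(A)]],col)
g=np.linspace(0,6.29,60); dr(np.c_[g*0+45,78*np.sin(g),78*np.cos(g)],(255,0,255))
save('d.png',big)
E
```

```text
0.7996801391846872 [ 4.64892488e+02 -2.00054438e+01  2.34238781e-01  4.31047279e+00] 1971
1.7181496760302069 [ 4.64567526e+02 -1.67830052e+01  2.32255304e-01 -4.06953510e-01] 563
1.1724023970738289 [ 4.64607546e+02 -1.88577535e+01  2.33922340e-01 -4.02247632e-01] 2534
```

View pics/d.png

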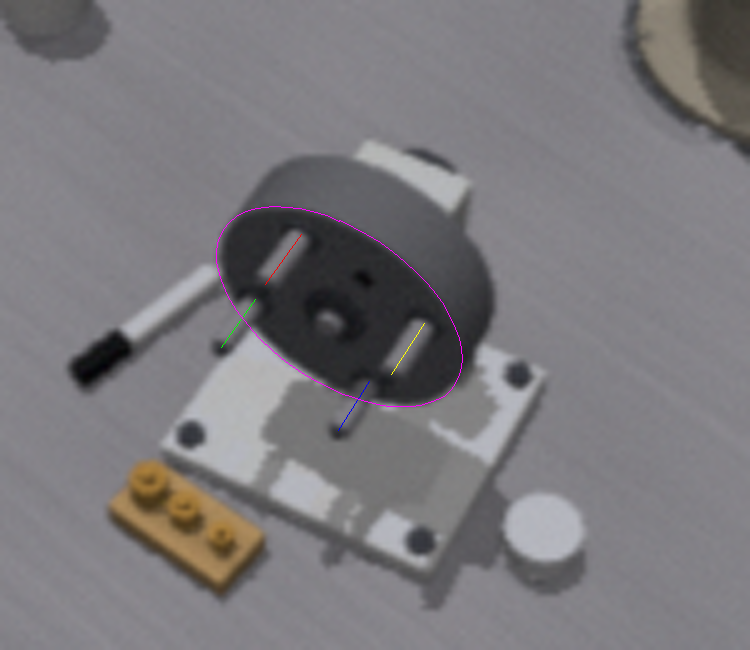

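Call:
{"name": "step_arm", "arguments": {
  "plan": "0 0 -6 0 60; -52.7 -41.4 -6 -28 60; -52.7 -41.4 -6 -28 60; -52.7 -41.4 -6 -28 60; -52.7 -41.4 -6 -28 60; -52.7 -41.4 -6 -28 60; -52.7 -41.4 -6 -28 60; -52.7 -41.4 -6 -28 60; -52.7 -41.4 -6 -28 60; -52.7 -41.4 -6 -28 60",
  "grip_force": 40
}}

```text
time_s: 1.75
eef_pos: [394.8, 163.0, 288.1]
ee_rot: [0.0, -0.117, 0.993, 0.0]
force: [0.6, 1.3, -0.4]
grip_width: 0.603
```

Call:
{"name": "step_arm", "arguments": {
  "plan": "-9.6 -21.6 0 0 60; -9.6 -21.6 0 0 60; -9.6 -21.6 0 0 60; -9.6 -21.6 0 0 60; -9.6 -21.6 0 0 60; -9.6 -21.6 0 0 60; -9.6 -21.6 0 0 60; -9.6 -21.6 0 0 60"
}}

```text
time_s: 2.55
eef_pos: [537.2, -22.0, 288.0]
ee_rot: [0.0, -0.118, 0.993, 0.0]
force: [0.6, 0.3, -0.6]
grip_width: 0.602
```

```bash
cat >> fit.py <<'E'
ex=np.array([np.cos(.234),np.sin(.234),0]); ey=np.array([-ex[1],ex[0],0]); O=np.array([464.6,-18.9,150.])
def where(show=True):
    s=readout.sense(); d=s['eef_pos']-O; l=np.array([d@ex,d@ey,d[2]-19+38]); # grasp point = tcp + 19 up
    F=s['force']; f=np.array([F@ex,F@ey,F[2]])
    if show: print(round(s['time_s'],2),'grasp local',l.round(1),'F local',f.round(2),'w',round(s['grip_width'],3),s['ee_rot'].round(4))
    return l,f,s
E
python3 -c "
from fit import *
where()
a,d=cams.capture('wrist');save('w.png',a)
c,v,n=fit(cloud('wrist',d,d>0)[0],[464.6,-18.9,.234,[-.4]]);print(c,v,n)"
```

```text
2.55 grasp local [ 69.9 -19.8 157. ] F local [ 0.63  0.15 -0.59] w 0.602 [ 0.000e+00 -1.176e-01  9.931e-01  1.000e-04]
0.2373135713728986 [ 4.66018963e+02 -1.79095194e+01  2.33876923e-01 -4.02603102e-01] 11289
```

View pics/w.png

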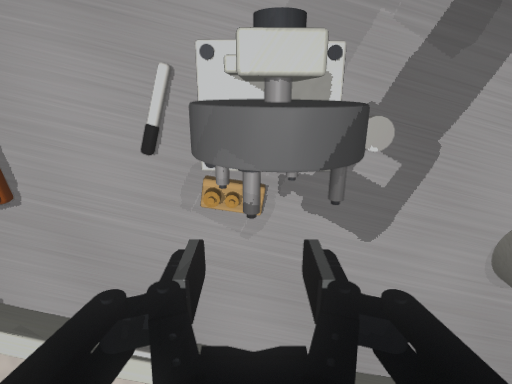

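Call:
{"name": "step_arm", "arguments": {
  "plan": "0 0 -0 0 60; 0 0 5 0 60; 0 0 8.5 0 60; 0 0 10.3 0 60; 0 0 10.3 0 60; 0 0 10.3 0 30; 0 0 10.3 0 10; 0 0 10.3 0 5; 0 0 10.3 0 5; 0 0 10.3 0 5"
}}

```text
time_s: 3.6
eef_pos: [538.3, -23.3, 186.3]
ee_rot: [0.001, -0.117, 0.993, -0.001]
force: [0.7, -2.0, 7.0]
grip_width: 0.147
```

```bash
sed -i 's/464.6,-18.9,150/465.5,-18.3,150/' fit.py; python3 -c "
from fit import *
where()"
```

```text
3.6 grasp local [ 69.7 -21.8  55.3] F local [ 0.2  -2.11  7.04] w 0.147 [ 1.500e-03 -1.171e-01  9.931e-01 -8.000e-04]
```

```bash
cat > arc.py <<'E'
import numpy as np,sys
a,b,n=map(float,sys.argv[1:4])   # deg from, to, rows; optional gripper
t=np.radians(np.linspace(a,b,int(n)+1)); 
print('; '.join(f'0 {5.8*(np.sin(x)-np.sin(t[0])):.2f} {-5.8*(np.cos(x)-np.cos(t[0])):.2f} 0 5' for x in t[1:]))
E
for s in "-23 -8" "-8 7" "7 22" "22 37" "37 49"; do echo "$s:"; python3 arc.py $s 10; done
```

```text
-23 -8:
0 0.14 -0.06 0 5; 0 0.28 -0.11 0 5; 0 0.43 -0.16 0 5; 0 0.57 -0.21 0 5; 0 0.72 -0.25 0 5; 0 0.86 -0.29 0 5; 0 1.01 -0.32 0 5; 0 1.16 -0.35 0 5; 0 1.31 -0.38 0 5; 0 1.46 -0.40 0 5
-8 7:
0 0.15 -0.02 0 5; 0 0.30 -0.03 0 5; 0 0.45 -0.05 0 5; 0 0.60 -0.05 0 5; 0 0.76 -0.06 0 5; 0 0.91 -0.06 0 5; 0 1.06 -0.05 0 5; 0 1.21 -0.04 0 5; 0 1.36 -0.03 0 5; 0 1.51 -0.01 0 5
7 22:
0 0.15 0.02 0 5; 0 0.30 0.04 0 5; 0 0.45 0.07 0 5; 0 0.60 0.11 0 5; 0 0.75 0.14 0 5; 0 0.89 0.18 0 5; 0 1.04 0.23 0 5; 0 1.18 0.27 0 5; 0 1.32 0.32 0 5; 0 1.47 0.38 0 5
22 37:
0 0.14 0.06 0 5; 0 0.28 0.12 0 5; 0 0.42 0.19 0 5; 0 0.55 0.26 0 5; 0 0.68 0.33 0 5; 0 0.81 0.41 0 5; 0 0.94 0.49 0 5; 0 1.07 0.57 0 5; 0 1.20 0.66 0 5; 0 1.32 0.75 0 5
37 49:
0 0.10 0.07 0 5; 0 0.19 0.15 0 5; 0 0.28 0.23 0 5; 0 0.38 0.31 0 5; 0 0.47 0.39 0 5; 0 0.55 0.47 0 5; 0 0.64 0.56 0 5; 0 0.72 0.65 0 5; 0 0.81 0.74 0 5; 0 0.89 0.83 0 5
```

Call:
{"name": "step_arm", "arguments": {
  "plan": "0 0.14 -0.06 0 5; 0 0.28 -0.11 0 5; 0 0.43 -0.16 0 5; 0 0.57 -0.21 0 5; 0 0.72 -0.25 0 5; 0 0.86 -0.29 0 5; 0 1.01 -0.32 0 5; 0 1.16 -0.35 0 5; 0 1.31 -0.38 0 5; 0 1.46 -0.40 0 5"
}}

```text
time_s: 4.6
eef_pos: [535.3, -10.4, 190.2]
ee_rot: [0.002, -0.117, 0.993, -0.002]
force: [2.0, -8.4, 4.5]
grip_width: 0.142
```

Call:
{"name": "step_arm", "arguments": {
  "plan": "0 0.15 -0.02 0 5; 0 0.30 -0.03 0 5; 0 0.45 -0.05 0 5; 0 0.60 -0.05 0 5; 0 0.76 -0.06 0 5; 0 0.91 -0.06 0 5; 0 1.06 -0.05 0 5; 0 1.21 -0.04 0 5; 0 1.36 -0.03 0 5; 0 1.51 -0.01 0 5"
}}

```text
time_s: 5.6
eef_pos: [531.8, 4.5, 190.6]
ee_rot: [0.002, -0.117, 0.993, -0.002]
force: [2.5, -7.8, 6.2]
grip_width: 0.145
```

Call:
{"name": "step_arm", "arguments": {
  "plan": "0 0.15 0.02 0 5; 0 0.30 0.04 0 5; 0 0.45 0.07 0 5; 0 0.60 0.11 0 5; 0 0.75 0.14 0 5; 0 0.89 0.18 0 5; 0 1.04 0.23 0 5; 0 1.18 0.27 0 5; 0 1.32 0.32 0 5; 0 1.47 0.38 0 5"
}}

```text
time_s: 6.6
eef_pos: [528.3, 19.2, 186.9]
ee_rot: [0.002, -0.117, 0.993, -0.001]
force: [1.1, -5.8, 7.9]
grip_width: 0.148
```

Call:
{"name": "step_arm", "arguments": {
  "plan": "0 0.14 0.06 0 5; 0 0.28 0.12 0 5; 0 0.42 0.19 0 5; 0 0.55 0.26 0 5; 0 0.68 0.33 0 5; 0 0.81 0.41 0 5; 0 0.94 0.49 0 5; 0 1.07 0.57 0 5; 0 1.20 0.66 0 5; 0 1.32 0.75 0 5"
}}

```text
time_s: 7.6
eef_pos: [525.2, 32.5, 179.3]
ee_rot: [0.002, -0.117, 0.993, -0.001]
force: [0.6, -4.6, 7.7]
grip_width: 0.151
```

```bash
for s in "37 22" "22 7" "7 -8" "-8 -23" "-23 -38" "-38 -49"; do echo "$s:"; python3 arc.py $s 10; done; python3 -c "
from fit import *
where()"
```

```text
37 22:
0 -0.12 -0.09 0 5; 0 -0.25 -0.18 0 5; 0 -0.37 -0.26 0 5; 0 -0.50 -0.34 0 5; 0 -0.63 -0.42 0 5; 0 -0.77 -0.49 0 5; 0 -0.90 -0.56 0 5; 0 -1.04 -0.62 0 5; 0 -1.18 -0.69 0 5; 0 -1.32 -0.75 0 5
22 7:
0 -0.14 -0.06 0 5; 0 -0.28 -0.11 0 5; 0 -0.43 -0.15 0 5; 0 -0.57 -0.20 0 5; 0 -0.72 -0.24 0 5; 0 -0.87 -0.27 0 5; 0 -1.02 -0.31 0 5; 0 -1.17 -0.33 0 5; 0 -1.32 -0.36 0 5; 0 -1.47 -0.38 0 5
7 -8:
0 -0.15 -0.02 0 5; 0 -0.30 -0.03 0 5; 0 -0.45 -0.04 0 5; 0 -0.61 -0.04 0 5; 0 -0.76 -0.04 0 5; 0 -0.91 -0.04 0 5; 0 -1.06 -0.03 0 5; 0 -1.21 -0.02 0 5; 0 -1.36 -0.01 0 5; 0 -1.51 0.01 0 5
-8 -23:
0 -0.15 0.02 0 5; 0 -0.30 0.05 0 5; 0 -0.45 0.08 0 5; 0 -0.60 0.12 0 5; 0 -0.74 0.15 0 5; 0 -0.89 0.20 0 5; 0 -1.03 0.24 0 5; 0 -1.18 0.29 0 5; 0 -1.32 0.35 0 5; 0 -1.46 0.40 0 5
-23 -38:
0 -0.14 0.06 0 5; 0 -0.28 0.13 0 5; 0 -0.41 0.19 0 5; 0 -0.55 0.27 0 5; 0 -0.68 0.34 0 5; 0 -0.81 0.42 0 5; 0 -0.93 0.50 0 5; 0 -1.06 0.59 0 5; 0 -1.18 0.68 0 5; 0 -1.30 0.77 0 5
-38 -49:
0 -0.09 0.07 0 5; 0 -0.17 0.14 0 5; 0 -0.26 0.21 0 5; 0 -0.34 0.29 0 5; 0 -0.42 0.36 0 5; 0 -0.50 0.44 0 5; 0 -0.58 0.52 0 5; 0 -0.66 0.60 0 5; 0 -0.73 0.68 0 5; 0 -0.81 0.77 0 5
7.6 grasp local [69.8 35.6 48.3] F local [-0.48 -4.6   7.71] w 0.151 [ 0.0018 -0.117   0.9931 -0.001 ]
```

Call:
{"name": "step_arm", "arguments": {
  "plan": "0 -0.12 -0.09 0 5; 0 -0.25 -0.18 0 5; 0 -0.37 -0.26 0 5; 0 -0.50 -0.34 0 5; 0 -0.63 -0.42 0 5; 0 -0.77 -0.49 0 5; 0 -0.90 -0.56 0 5; 0 -1.04 -0.62 0 5; 0 -1.18 -0.69 0 5; 0 -1.32 -0.75 0 5"
}}

```text
time_s: 8.6
eef_pos: [527.8, 21.0, 186.1]
ee_rot: [0.001, -0.117, 0.993, 0.001]
force: [2.6, 5.1, 5.6]
grip_width: 0.15
```

Call:
{"name": "step_arm", "arguments": {
  "plan": "0 -0.14 -0.06 0 5; 0 -0.28 -0.11 0 5; 0 -0.43 -0.15 0 5; 0 -0.57 -0.20 0 5; 0 -0.72 -0.24 0 5; 0 -0.87 -0.27 0 5; 0 -1.02 -0.31 0 5; 0 -1.17 -0.33 0 5; 0 -1.32 -0.36 0 5; 0 -1.47 -0.38 0 5"
}}

```text
time_s: 9.6
eef_pos: [531.3, 6.3, 190.3]
ee_rot: [0.001, -0.117, 0.993, 0.0]
force: [1.1, 2.8, 8.9]
grip_width: 0.147
```

Call:
{"name": "step_arm", "arguments": {
  "plan": "0 -0.15 -0.02 0 5; 0 -0.30 -0.03 0 5; 0 -0.45 -0.04 0 5; 0 -0.61 -0.04 0 5; 0 -0.76 -0.04 0 5; 0 -0.91 -0.04 0 5; 0 -1.06 -0.03 0 5; 0 -1.21 -0.02 0 5; 0 -1.36 -0.01 0 5; 0 -1.51 0.01 0 5"
}}

```text
time_s: 10.6
eef_pos: [534.9, -8.9, 190.3]
ee_rot: [0.001, -0.117, 0.993, -0.0]
force: [1.8, -0.6, 8.3]
grip_width: 0.15
```

Call:
{"name": "step_arm", "arguments": {
  "plan": "0 -0.15 0.02 0 5; 0 -0.30 0.05 0 5; 0 -0.45 0.08 0 5; 0 -0.60 0.12 0 5; 0 -0.74 0.15 0 5; 0 -0.89 0.20 0 5; 0 -1.03 0.24 0 5; 0 -1.18 0.29 0 5; 0 -1.32 0.35 0 5; 0 -1.46 0.40 0 5"
}}

```text
time_s: 11.6
eef_pos: [538.3, -23.5, 186.3]
ee_rot: [0.001, -0.117, 0.993, -0.001]
force: [1.4, -2.7, 6.3]
grip_width: 0.151
```

Call:
{"name": "step_arm", "arguments": {
  "plan": "0 -0.14 0.06 0 5; 0 -0.28 0.13 0 5; 0 -0.41 0.19 0 5; 0 -0.55 0.27 0 5; 0 -0.68 0.34 0 5; 0 -0.81 0.42 0 5; 0 -0.93 0.50 0 5; 0 -1.06 0.59 0 5; 0 -1.18 0.68 0 5; 0 -1.30 0.77 0 5"
}}

```text
time_s: 12.6
eef_pos: [541.4, -36.3, 178.4]
ee_rot: [0.001, -0.117, 0.993, -0.001]
force: [1.8, -3.1, 5.9]
grip_width: 0.144
```

Call:
{"name": "step_arm", "arguments": {
  "plan": "0 -0.09 0.07 0 5; 0 -0.17 0.14 0 5; 0 -0.26 0.21 0 5; 0 -0.34 0.29 0 5; 0 -0.42 0.36 0 5; 0 -0.50 0.44 0 5; 0 -0.58 0.52 0 5; 0 -0.66 0.60 0 5; 0 -0.73 0.68 0 5; 0 -0.81 0.77 0 5"
}}

```text
time_s: 13.6
eef_pos: [543.2, -44.3, 170.6]
ee_rot: [0.001, -0.117, 0.993, -0.001]
force: [1.5, -3.9, 6.3]
grip_width: 0.148
```

```bash
for s in "-49 -36" "-36 -23" ; do echo "$s:"; python3 arc.py $s 10; done; python3 -c "
from fit import *
where()"
```

```text
-49 -36:
0 0.09 -0.10 0 5; 0 0.18 -0.19 0 5; 0 0.27 -0.29 0 5; 0 0.36 -0.38 0 5; 0 0.46 -0.47 0 5; 0 0.56 -0.56 0 5; 0 0.66 -0.64 0 5; 0 0.76 -0.73 0 5; 0 0.86 -0.81 0 5; 0 0.97 -0.89 0 5
-36 -23:
0 0.11 -0.08 0 5; 0 0.22 -0.15 0 5; 0 0.33 -0.22 0 5; 0 0.44 -0.29 0 5; 0 0.55 -0.36 0 5; 0 0.67 -0.42 0 5; 0 0.79 -0.48 0 5; 0 0.90 -0.54 0 5; 0 1.02 -0.59 0 5; 0 1.14 -0.65 0 5
13.6 grasp local [ 69.6 -43.3  39.6] F local [ 0.57 -4.17  6.29] w 0.148 [ 0.0012 -0.1171  0.9931 -0.0011]
```

Call:
{"name": "step_arm", "arguments": {
  "plan": "0 0.09 -0.10 0 5; 0 0.18 -0.19 0 5; 0 0.27 -0.29 0 5; 0 0.36 -0.38 0 5; 0 0.46 -0.47 0 5; 0 0.56 -0.56 0 5; 0 0.66 -0.64 0 5; 0 0.76 -0.73 0 5; 0 0.86 -0.81 0 5; 0 0.97 -0.89 0 5"
}}

```text
time_s: 14.6
eef_pos: [541.2, -35.8, 179.0]
ee_rot: [0.001, -0.117, 0.993, -0.002]
force: [4.1, -10.3, -0.5]
grip_width: 0.142
```

Call:
{"name": "step_arm", "arguments": {
  "plan": "0 0.11 -0.08 0 5; 0 0.22 -0.15 0 5; 0 0.33 -0.22 0 5; 0 0.44 -0.29 0 5; 0 0.55 -0.36 0 5; 0 0.67 -0.42 0 5; 0 0.79 -0.48 0 5; 0 0.90 -0.54 0 5; 0 1.02 -0.59 0 5; 0 1.14 -0.65 0 5"
}}

```text
time_s: 15.6
eef_pos: [538.6, -24.8, 185.8]
ee_rot: [0.001, -0.117, 0.993, -0.002]
force: [3.9, -9.6, 0.8]
grip_width: 0.147
```

```bash
cat > est.py <<'E'
from fit import *
# dir, x,y,z, Fx,Fy,Fz, peg offset deg
D=np.array([[1,535.3,-10.4,190.2,2,-8.4,4.5,0],[1,531.8,4.5,190.6,2.5,-7.8,6.2,0],[1,528.3,19.2,186.9,1.1,-5.8,7.9,0],[1,525.2,32.5,179.3,.6,-4.6,7.7,0],
[-1,527.8,21,186.1,2.6,5.1,5.6,0],[-1,531.3,6.3,190.3,1.1,2.8,8.9,0],[-1,534.9,-8.9,190.3,1.8,-.6,8.3,0],[-1,538.3,-23.5,186.3,1.4,-2.7,6.3,0],[-1,541.4,-36.3,178.4,1.8,-3.1,5.9,0],[-1,543.2,-44.3,170.6,1.5,-3.9,6.3,0],
[1,541.2,-35.8,179,4.1,-10.3,-.5,0],[1,538.6,-24.8,185.8,3.9,-9.6,.8,0]])
try: D=np.vstack([D,np.loadtxt('more.txt',ndmin=2)])
except OSError: pass
d=D[:,1:4]-O; y=d@ey; z=d[:,2]+19
c=least_squares(lambda p:np.hypot(y-p[0],z-p[1])-58,[0,0]).x; print('centre',c.round(2),'res',(np.hypot(y-c[0],z-c[1])-58).round(1))
th=np.arctan2(y-c[0],z-c[1]); Fy=D[:,4:7]@ey; Fz=D[:,6]; peg=np.radians(D[:,7])
def res(p,full=False):
    A,B,dr,by,bz=p; t=-((Fy-by)*np.cos(th)-(Fz-bz)*np.sin(th))
    m=dr*D[:,0]-(A*np.sin(th+peg)+B*np.cos(th+peg))
    if full: return np.degrees(th),t,t-m
    return np.r_[(t-m)/.4,(dr-4.65)/.2,(by-.6)/.3,(bz+.4)/.3]
r=least_squares(res,[0,-4,4.6,.5,-.4]); A,B=r.x[:2]; cov=np.linalg.inv(r.jac.T@r.jac)
amp=np.hypot(A,B); ph=np.degrees(np.arctan2(B,A))
g=np.array([-B,A])/amp**2
print(r.x.round(2),'torque',amp*.058,'phase deg (weight rel peg1)',ph,'+-',np.degrees(np.sqrt(g@cov[:2,:2]@g)))
for row in np.c_[D[:,0],np.array(res(r.x,True)).T]: print(row.round(1))
E
python3 est.py
```

```text
centre [0.73 1.9 ] res [ 0.   0.   0.   0.  -0.  -0.1 -0.1  0.  -0.1 -0.   0.1  0.1]
[ 0.37 -4.74  4.75  0.6  -0.4 ] torque 0.2756510182039026 phase deg (weight rel peg1) -85.53496357550279 +- 4.897913420657938
[ 1.  -9.2  8.3 -1.2]
[ 1.   6.   9.4 -0. ]
[ 1.  21.4  9.1  0. ]
[ 1.  36.9  9.   0.7]
[-1.  23.4 -1.1 -0.5]
[-1.   7.9 -0.6 -0.5]
[-1.  -7.6  0.4  0.4]
[ -1.  -23.    0.7   0.9]
[ -1.  -38.2  -0.7   0.1]
[ -1.  -49.4  -2.   -0.6]
[  1.  -37.4   9.2   0.5]
[  1.  -24.4   9.4   0.2]
```

```bash
python3 arc.py -23 -49 10; for s in "41 29" "29 17" "17 5" "5 -7" "-7 -19" "-19 -31"; do echo "$s:"; python3 arc.py $s 10; done
```

```text
0 -0.24 0.11 0 5; 0 -0.47 0.23 0 5; 0 -0.70 0.36 0 5; 0 -0.93 0.50 0 5; 0 -1.14 0.65 0 5; 0 -1.35 0.81 0 5; 0 -1.55 0.97 0 5; 0 -1.75 1.15 0 5; 0 -1.93 1.34 0 5; 0 -2.11 1.53 0 5
41 29:
0 -0.09 -0.08 0 5; 0 -0.19 -0.16 0 5; 0 -0.28 -0.23 0 5; 0 -0.38 -0.30 0 5; 0 -0.48 -0.37 0 5; 0 -0.58 -0.44 0 5; 0 -0.68 -0.51 0 5; 0 -0.78 -0.57 0 5; 0 -0.89 -0.64 0 5; 0 -0.99 -0.70 0 5
29 17:
0 -0.11 -0.06 0 5; 0 -0.21 -0.11 0 5; 0 -0.32 -0.17 0 5; 0 -0.43 -0.22 0 5; 0 -0.55 -0.27 0 5; 0 -0.66 -0.31 0 5; 0 -0.77 -0.36 0 5; 0 -0.89 -0.40 0 5; 0 -1.00 -0.44 0 5; 0 -1.12 -0.47 0 5
17 5:
0 -0.12 -0.03 0 5; 0 -0.23 -0.07 0 5; 0 -0.35 -0.10 0 5; 0 -0.47 -0.12 0 5; 0 -0.59 -0.15 0 5; 0 -0.71 -0.17 0 5; 0 -0.83 -0.19 0 5; 0 -0.95 -0.21 0 5; 0 -1.07 -0.22 0 5; 0 -1.19 -0.23 0 5
5 -7:
0 -0.12 -0.01 0 5; 0 -0.24 -0.02 0 5; 0 -0.36 -0.02 0 5; 0 -0.49 -0.02 0 5; 0 -0.61 -0.02 0 5; 0 -0.73 -0.02 0 5; 0 -0.85 -0.01 0 5; 0 -0.97 -0.00 0 5; 0 -1.09 0.01 0 5; 0 -1.21 0.02 0 5
-7 -19:
0 -0.12 0.02 0 5; 0 -0.24 0.03 0 5; 0 -0.36 0.06 0 5; 0 -0.48 0.08 0 5; 0 -0.60 0.11 0 5; 0 -0.72 0.13 0 5; 0 -0.83 0.17 0 5; 0 -0.95 0.20 0 5; 0 -1.07 0.23 0 5; 0 -1.18 0.27 0 5
-19 -31:
0 -0.11 0.04 0 5; 0 -0.23 0.08 0 5; 0 -0.34 0.13 0 5; 0 -0.45 0.18 0 5; 0 -0.56 0.23 0 5; 0 -0.67 0.28 0 5; 0 -0.78 0.33 0 5; 0 -0.89 0.39 0 5; 0 -0.99 0.45 0 5; 0 -1.10 0.51 0 5
```

Call:
{"name": "step_arm", "arguments": {
  "plan": "0 -0.24 0.11 0 5; 0 -0.47 0.23 0 5; 0 -0.70 0.36 0 5; 0 -0.93 0.50 0 5; 0 -1.14 0.65 0 5; 0 -1.35 0.81 0 5; 0 -1.55 0.97 0 5; 0 -1.75 1.15 0 5; 0 -1.93 1.34 0 5; 0 -2.11 1.53 0 5"
}}

```text
time_s: 16.6
eef_pos: [543.3, -44.3, 170.7]
ee_rot: [0.001, -0.117, 0.993, -0.001]
force: [0.7, -3.2, 4.8]
grip_width: 0.147
```

Call:
{"name": "step_arm", "arguments": {
  "plan": "0 0 0 0 40; 0 0 0 0 40; 0 0 0 0 40; 0 0 -3 0 40; 0 0 -7 0 40; 0 0 -9 0 40; 0 4.1 -9 0 40; 0 8.18 -9 0 40; 0 8.18 -9 0 40; 0 8.18 -9 0 40"
}}

```text
time_s: 17.6
eef_pos: [523.2, 36.8, 259.6]
ee_rot: [-0.0, -0.118, 0.993, -0.0]
force: [-0.7, -0.2, 0.5]
grip_width: 0.4
```

```bash
python3 -c "
from fit import *
where()
a,d=cams.capture('wrist');save('w2.png',a)
q=cloud('wrist',d,d>0)[0]
print(*fit(q,[466,-17.9,.234,np.radians([-49,-45])]))"
```

```text
17.6 grasp local [ 68.9  40.3 128.6] F local [-0.71 -0.03  0.46] w 0.4 [-1.000e-04 -1.181e-01  9.930e-01 -0.000e+00]
0.27741739052835757 [ 4.66390890e+02 -1.89480940e+01  2.31671520e-01 -8.66674043e-01] 14008
```

View pics/w2.png

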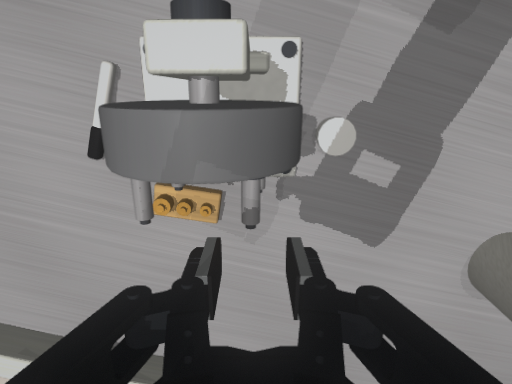

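Call:
{"name": "step_arm", "arguments": {
  "plan": "0 -0.15 0 0 40; 0 -0.15 4 0 40; 0 -0.15 7 0 40; 0 -0.15 8.35 0 40; 0 -0.15 8.35 0 40; 0 -0.15 8.35 0 5; 0 -0.15 8.35 0 5; 0 -0.15 8.35 0 5; 0 -0.15 8.35 0 5; 0 -0.15 8.35 0 5"
}}

```text
time_s: 18.65
eef_pos: [524.4, 34.4, 177.3]
ee_rot: [0.001, -0.117, 0.993, -0.001]
force: [-1.5, -0.5, 6.4]
grip_width: 0.148
```

Call:
{"name": "step_arm", "arguments": {
  "plan": "0 -0.09 -0.08 0 5; 0 -0.19 -0.16 0 5; 0 -0.28 -0.23 0 5; 0 -0.38 -0.30 0 5; 0 -0.48 -0.37 0 5; 0 -0.58 -0.44 0 5; 0 -0.68 -0.51 0 5; 0 -0.78 -0.57 0 5; 0 -0.89 -0.64 0 5; 0 -0.99 -0.70 0 5"
}}

```text
time_s: 19.65
eef_pos: [526.4, 25.6, 183.5]
ee_rot: [0.001, -0.117, 0.993, 0.0]
force: [1.1, 5.2, 3.2]
grip_width: 0.146
```

Call:
{"name": "step_arm", "arguments": {
  "plan": "0 -0.11 -0.06 0 5; 0 -0.21 -0.11 0 5; 0 -0.32 -0.17 0 5; 0 -0.43 -0.22 0 5; 0 -0.55 -0.27 0 5; 0 -0.66 -0.31 0 5; 0 -0.77 -0.36 0 5; 0 -0.89 -0.40 0 5; 0 -1.00 -0.44 0 5; 0 -1.12 -0.47 0 5"
}}

```text
time_s: 20.65
eef_pos: [529.0, 14.5, 188.2]
ee_rot: [0.001, -0.117, 0.993, 0.0]
force: [0.6, 4.8, 4.6]
grip_width: 0.146
```

Call:
{"name": "step_arm", "arguments": {
  "plan": "0 -0.12 -0.03 0 5; 0 -0.23 -0.07 0 5; 0 -0.35 -0.10 0 5; 0 -0.47 -0.12 0 5; 0 -0.59 -0.15 0 5; 0 -0.71 -0.17 0 5; 0 -0.83 -0.19 0 5; 0 -0.95 -0.21 0 5; 0 -1.07 -0.22 0 5; 0 -1.19 -0.23 0 5"
}}

```text
time_s: 21.65
eef_pos: [531.8, 2.8, 190.5]
ee_rot: [0.001, -0.117, 0.993, 0.0]
force: [1.7, 4.7, 4.8]
grip_width: 0.149
```

Call:
{"name": "step_arm", "arguments": {
  "plan": "0 -0.12 -0.01 0 5; 0 -0.24 -0.02 0 5; 0 -0.36 -0.02 0 5; 0 -0.49 -0.02 0 5; 0 -0.61 -0.02 0 5; 0 -0.73 -0.02 0 5; 0 -0.85 -0.01 0 5; 0 -0.97 -0.00 0 5; 0 -1.09 0.01 0 5; 0 -1.21 0.02 0 5"
}}

```text
time_s: 22.65
eef_pos: [534.5, -9.1, 190.1]
ee_rot: [0.0, -0.117, 0.993, 0.0]
force: [1.7, 5.3, 5.1]
grip_width: 0.148
```

Call:
{"name": "step_arm", "arguments": {
  "plan": "0 -0.12 0.02 0 5; 0 -0.24 0.03 0 5; 0 -0.36 0.06 0 5; 0 -0.48 0.08 0 5; 0 -0.60 0.11 0 5; 0 -0.72 0.13 0 5; 0 -0.83 0.17 0 5; 0 -0.95 0.20 0 5; 0 -1.07 0.23 0 5; 0 -1.18 0.27 0 5"
}}

```text
time_s: 23.65
eef_pos: [537.2, -20.5, 187.3]
ee_rot: [0.0, -0.117, 0.993, 0.0]
force: [1.1, 4.9, 4.4]
grip_width: 0.146
```

Call:
{"name": "step_arm", "arguments": {
  "plan": "0 -0.11 0.04 0 5; 0 -0.23 0.08 0 5; 0 -0.34 0.13 0 5; 0 -0.45 0.18 0 5; 0 -0.56 0.23 0 5; 0 -0.67 0.28 0 5; 0 -0.78 0.33 0 5; 0 -0.89 0.39 0 5; 0 -0.99 0.45 0 5; 0 -1.10 0.51 0 5"
}}

```text
time_s: 24.65
eef_pos: [539.7, -31.0, 182.1]
ee_rot: [0.0, -0.117, 0.993, 0.0]
force: [2.1, 5.5, 4.3]
grip_width: 0.146
```

```bash
for s in "-31 -19" "-19 -7" "-7 5" "5 17" ; do echo "$s:"; python3 arc.py $s 10; done
```

```text
-31 -19:
0 0.10 -0.06 0 5; 0 0.21 -0.12 0 5; 0 0.32 -0.18 0 5; 0 0.43 -0.23 0 5; 0 0.54 -0.29 0 5; 0 0.65 -0.34 0 5; 0 0.76 -0.38 0 5; 0 0.87 -0.43 0 5; 0 0.98 -0.47 0 5; 0 1.10 -0.51 0 5
-19 -7:
0 0.12 -0.04 0 5; 0 0.23 -0.07 0 5; 0 0.35 -0.11 0 5; 0 0.47 -0.14 0 5; 0 0.58 -0.17 0 5; 0 0.70 -0.19 0 5; 0 0.82 -0.22 0 5; 0 0.94 -0.24 0 5; 0 1.06 -0.26 0 5; 0 1.18 -0.27 0 5
-7 5:
0 0.12 -0.01 0 5; 0 0.24 -0.02 0 5; 0 0.36 -0.03 0 5; 0 0.48 -0.04 0 5; 0 0.61 -0.04 0 5; 0 0.73 -0.04 0 5; 0 0.85 -0.04 0 5; 0 0.97 -0.04 0 5; 0 1.09 -0.03 0 5; 0 1.21 -0.02 0 5
5 17:
0 0.12 0.01 0 5; 0 0.24 0.03 0 5; 0 0.36 0.04 0 5; 0 0.48 0.06 0 5; 0 0.60 0.08 0 5; 0 0.72 0.11 0 5; 0 0.84 0.14 0 5; 0 0.96 0.17 0 5; 0 1.07 0.20 0 5; 0 1.19 0.23 0 5
```

Call:
{"name": "step_arm", "arguments": {
  "plan": "0 0.10 -0.06 0 5; 0 0.21 -0.12 0 5; 0 0.32 -0.18 0 5; 0 0.43 -0.23 0 5; 0 0.54 -0.29 0 5; 0 0.65 -0.34 0 5; 0 0.76 -0.38 0 5; 0 0.87 -0.43 0 5; 0 0.98 -0.47 0 5; 0 1.10 -0.51 0 5"
}}

```text
time_s: 25.65
eef_pos: [537.5, -21.5, 187.0]
ee_rot: [0.0, -0.117, 0.993, -0.001]
force: [5.5, -2.4, -1.5]
grip_width: 0.149
```

Call:
{"name": "step_arm", "arguments": {
  "plan": "0 0.12 -0.04 0 5; 0 0.23 -0.07 0 5; 0 0.35 -0.11 0 5; 0 0.47 -0.14 0 5; 0 0.58 -0.17 0 5; 0 0.70 -0.19 0 5; 0 0.82 -0.22 0 5; 0 0.94 -0.24 0 5; 0 1.06 -0.26 0 5; 0 1.18 -0.27 0 5"
}}

```text
time_s: 26.65
eef_pos: [534.8, -10.3, 190.0]
ee_rot: [0.001, -0.117, 0.993, -0.001]
force: [4.3, -4.5, 1.4]
grip_width: 0.148
```

Call:
{"name": "step_arm", "arguments": {
  "plan": "0 0.12 -0.01 0 5; 0 0.24 -0.02 0 5; 0 0.36 -0.03 0 5; 0 0.48 -0.04 0 5; 0 0.61 -0.04 0 5; 0 0.73 -0.04 0 5; 0 0.85 -0.04 0 5; 0 0.97 -0.04 0 5; 0 1.09 -0.03 0 5; 0 1.21 -0.02 0 5"
}}

```text
time_s: 27.65
eef_pos: [532.2, 1.2, 190.6]
ee_rot: [0.001, -0.117, 0.993, -0.002]
force: [3.6, -5.0, 3.3]
grip_width: 0.148
```

Call:
{"name": "step_arm", "arguments": {
  "plan": "0 0.12 0.01 0 5; 0 0.24 0.03 0 5; 0 0.36 0.04 0 5; 0 0.48 0.06 0 5; 0 0.60 0.08 0 5; 0 0.72 0.11 0 5; 0 0.84 0.14 0 5; 0 0.96 0.17 0 5; 0 1.07 0.20 0 5; 0 1.19 0.23 0 5"
}}

```text
time_s: 28.65
eef_pos: [529.4, 12.8, 188.7]
ee_rot: [0.001, -0.117, 0.993, -0.002]
force: [2.5, -4.1, 6.5]
grip_width: 0.149
```

```bash
cat > more.txt <<'E'
-1 543.3 -44.3 170.7 .7 -3.2 4.8 0
-1 526.4 25.6 183.5 1.1 5.2 3.2 -90
-1 529.0 14.5 188.2 .6 4.8 4.6 -90
-1 531.8 2.8 190.5 1.7 4.7 4.8 -90
-1 534.5 -9.1 190.1 1.7 5.3 5.1 -90
-1 537.2 -20.5 187.3 1.1 4.9 4.4 -90
-1 539.7 -31.0 182.1 2.1 5.5 4.3 -90
1 537.5 -21.5 187.0 5.5 -2.4 -1.5 -90
1 534.8 -10.3 190.0 4.3 -4.5 1.4 -90
1 532.2 1.2 190.6 3.6 -5 3.3 -90
1 529.4 12.8 188.7 2.5 -4.1 6.5 -90
E
python3 est.py; for s in "17 2" "2 -13"; do python3 arc.py $s 10; done
```

```text
centre [0.66 1.78] res [ 0.1  0.1  0.1  0.2  0.1  0.1  0.   0.1 -0.  -0.   0.1  0.2  0.1 -0.1
 -0.2 -0.1 -0.2 -0.1 -0.2 -0.  -0.1 -0.1 -0.2]
[ 0.73 -4.34  4.82  0.25 -0.27] torque 0.25522177922576494 phase deg (weight rel peg1) -80.5078927933613 +- 2.5036224163332
[ 1.  -9.1  8.  -1.2]
[ 1.   6.1  9.  -0. ]
[ 1.  21.4  8.7  0.1]
[ 1.  36.9  8.7  0.8]
[-1.  23.4 -1.4 -0.3]
[-1.   7.9 -0.9 -0.3]
[-1.  -7.5  0.1  0.5]
[ -1.  -22.9   0.4   0.9]
[ -1.  -38.1  -0.9   0.1]
[ -1.  -49.3  -2.1  -0.7]
[  1.  -37.3   9.1   0.3]
[  1.  -24.3   9.1   0. ]
[ -1.  -49.2  -1.5  -0.1]
[-1.  28.8 -2.3 -0.2]
[-1.  16.6 -2.7  0.2]
[-1.   4.4 -3.5  0.2]
[-1.  -7.7 -5.2 -0.5]
[ -1.  -19.6  -5.6   0. ]
[ -1.  -31.5  -6.3   0.2]
[  1.  -20.7   4.    0.1]
[ 1.  -8.9  5.3  0.4]
[1.  2.8 6.1 0.3]
[ 1.  14.8  6.4 -0.3]
0 -0.15 -0.04 0 5; 0 -0.29 -0.08 0 5; 0 -0.44 -0.12 0 5; 0 -0.59 -0.15 0 5; 0 -0.74 -0.17 0 5; 0 -0.89 -0.20 0 5; 0 -1.04 -0.22 0 5; 0 -1.19 -0.23 0 5; 0 -1.34 -0.24 0 5; 0 -1.49 -0.25 0 5
0 -0.15 -0.00 0 5; 0 -0.30 -0.00 0 5; 0 -0.46 0.00 0 5; 0 -0.61 0.01 0 5; 0 -0.76 0.02 0 5; 0 -0.91 0.04 0 5; 0 -1.06 0.06 0 5; 0 -1.21 0.08 0 5; 0 -1.36 0.11 0 5; 0 -1.51 0.15 0 5
```

Call:
{"name": "step_arm", "arguments": {
  "plan": "0 -0.15 -0.04 0 5; 0 -0.29 -0.08 0 5; 0 -0.44 -0.12 0 5; 0 -0.59 -0.15 0 5; 0 -0.74 -0.17 0 5; 0 -0.89 -0.20 0 5; 0 -1.04 -0.22 0 5; 0 -1.19 -0.23 0 5; 0 -1.34 -0.24 0 5; 0 -1.49 -0.25 0 5"
}}

```text
time_s: 29.65
eef_pos: [532.4, 0.0, 190.6]
ee_rot: [0.0, -0.117, 0.993, 0.0]
force: [2.6, 4.6, 4.0]
grip_width: 0.146
```

Call:
{"name": "step_arm", "arguments": {
  "plan": "0 -0.15 0 0 5; 0 -0.30 0 0 5; 0 -0.46 0 0 5; 0 -0.61 0.01 0 5; 0 -0.76 0.02 0 5; 0 -0.91 0.04 0 5; 0 -1.06 0.06 0 5; 0 -1.11 0.07 0 5; 0 -1.11 0.07 0 5; 0 -1.11 0.07 0 5"
}}

```text
time_s: 30.65
eef_pos: [535.0, -10.9, 189.8]
ee_rot: [0.0, -0.117, 0.993, 0.0]
force: [2.3, 4.0, 4.7]
grip_width: 0.149
```

Call:
{"name": "step_arm", "arguments": {
  "plan": "0 0 0 0 5; 0 0 0 0 5; 0 0 0 0 5; 0 0 0 0 5; 0 0 0 0 5; 0 0 0 0 5; 0 0 0 0 5; 0 0 0 0 5",
  "grip_force": 60
}}

```text
time_s: 31.45
eef_pos: [535.0, -10.9, 189.9]
ee_rot: [0.0, -0.117, 0.993, 0.0]
force: [3.1, 3.2, 4.8]
grip_width: 0.141
```

```bash
python3 -c "
from fit import *
l,f,s=where(); print('dq',abs(s['dq']).max(),'peg4 deg',np.degrees(np.arctan2(l[1]-.66,l[2]-1.78)))
for n,t in (('wrist',-100),('scene',-100)):
    a,d=cams.capture(n); q=cloud(n,d,d>0)[0]
    c,v,m=fit(q[q[:,2]>60],[466,-18.3,.234,np.radians([-105,-97])]); print(n,c,v,m,np.degrees(v[3])+90)
    if n=='scene': save('e.png',cv2.resize(a[110:240,190:340],None,fx=4,fy=4))
"
```

```text
31.45 grasp local [69.3 -8.9 58.9] F local [3.71 2.37 4.77] w 0.141 [ 4.000e-04 -1.172e-01  9.931e-01  0.000e+00]
dq 0.0014848165240473955 peg4 deg -9.52751830115448
wrist 2.3731841587151936 [ 4.81341311e+02 -1.41893314e+01  2.19585131e-01 -1.72942195e+00] 22661 -9.08857846849942
scene 3.505617663279891 [ 4.65024353e+02 -2.02168003e+01  2.37599465e-01 -1.71856900e+00] 1516 -8.46675064305822
```

View pics/e.png

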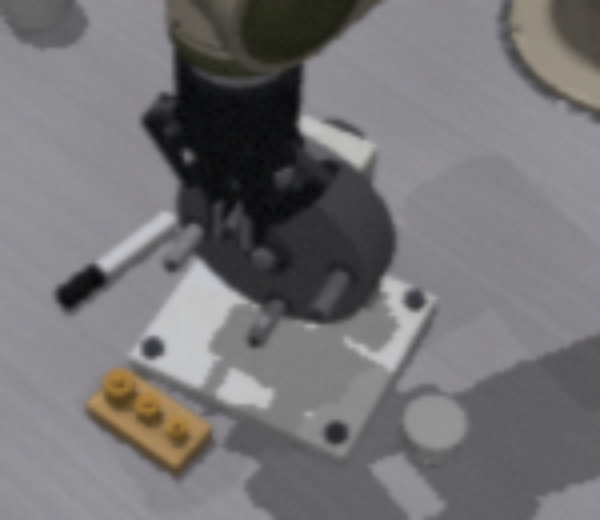

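The gripper holds peg4 near the top, about 9° past it. The pen, weights and pot stand where they were. The drum is at rest and the grip is firm, so I am handing in.

```bash
python3 -c "
from rig import workorder
print(workorder.finish_job())"
```

```text
the job is handed in; nothing more can be done
None
```

The job is handed in: the arm is holding the drum by peg4 with the heavy side estimated straight down. No verdict is reported on hand-in.

- **What I did:** I gripped peg1 and turned the drum both ways between about −49° and +37° from the top. I then took over peg4 and repeated this from +41° to −31°.
- **Where the weight is:** A fit of 23 force readings puts it 80.5° ± 2.5° from peg1 towards peg2. That calls for peg4 at −9.5°. The averages of the two directions near the bottom agree, crossing zero at about −9°.
- **Last checks:** The arm's position puts peg4 at −9.5°. The two final camera fits gave −9.1° and −8.5°, but both fitted poorly because the hand hides part of the drum. The arm was still, and the jaws were stopped on the peg with the grip set to 60 N. In the last picture the pen, weights and pot were in place. The other bystanders were not checked at the end, but the arm stayed well away from them.
- **What disagreed:**
  - The first fit, from peg1 alone, gave −85.5° ± 5°. That is 5° off the final figure and inside the 17° limit.
  - The fitted weight torque of 0.255 N m is slightly above the stated maximum of 0.25 N m.

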